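# Lock the specimen case: line up the slotted disc and push the bar through

### The job

Lock the specimen transport case: turn the yellow slotted disc (its two black pins are there for a fingertip to push on) until its slot lines up with the steel locking bar, then push the bar, from behind its red tab, through the disc and under the keeper beyond, fully home, so that the tab meets the dark strap. Push gently with the fingertips, without pinching or lifting the bar or the disc, leave the bar lying flat in its guide, and do not disturb the jars, marker, bottles, tray and beaker.

Things in the scene. Friction and masses are not known exactly. Their poses are not given: they have to be found in the camera images.
- case: specimen transport case, fixed to the bench: teal body 240 (x) x 420 (y) mm, flat top ('deck') 120 mm above its origin, which is the centre of its underside; white lid and, at the +y end, a grey fixed end. The lock lies on the deck along the case's line x = 0; the bar is pushed towards the case's +y in an open channel (dark blue walls 8 mm high, 15 mm apart) from y = -200 to -28 mm
- strap (a point): centre of the dark strap bridging the channel, on the deck: it spans case y = -32 to -20 mm, 18 mm high, its opening 18 mm wide and 14 mm high. Axes as the case's
- keeper (a point): centre of the dark keeper bridge on the grey end beyond the disc, on the deck: it spans case y = 82 to 106 mm, 18 mm high, opening 20 mm wide and 14 mm high, open at both ends. Axes as the case's
- disc_center (a point): on the axis of the yellow locking disc at its top face, 15 mm above the deck, at case y = 30 mm. The disc, 90 mm across, turns either way about the vertical; a friction of 0.07 N m keeps it where it is left. An open-topped straight slot 18 mm wide runs right across it through the centre, down to the deck, along this point's y axis; either end may face the bar
- pin_a (a point): centre of the top of one of the disc's two black finger pins: 12 mm diameter, standing 30 mm above the disc's face, 30 mm from the disc's axis on the disc's own +x (square to the slot)
- pin_b (a point): the same for the other black finger pin, on the disc's own -x
- locking_bar: loose steel bar, 12 x 12 mm, lying in the channel, y axis towards its nose. Origin on its underside half-way between the red tab's front face (y = -75 mm) and the tip of the nose (y = +75 mm; last 10 mm tapered to 5 mm, which forgives about 3 mm of slot misalignment). Fully home the tab's front face meets the strap and the origin is at case y = 43 mm. Slides with less than 3 N
- bar_tab (a point): centre of the rear face (the one to push, towards the bar's +y) of the upright red tab at the bar's tail: 24 mm wide, 8 mm thick, from 12 to 40 mm above the deck; this point is 26 mm above the deck, 83 mm behind the bar's origin
- jar_amber: bystander: small amber jar with white cap, 36 mm across, 55 mm tall, standing on the case; origin at the centre of its underside
- jar_blue: bystander: small clear jar with blue cap, 34 mm across, 50 mm tall, standing on the case; origin at the centre of its underside
- marker: bystander: dark blue marker with white cap, 12 mm thick and about 120 mm long, lying on the case; origin on its underside
- bottle_brown: bystander: brown glass bottle, 64 mm across, 130 mm tall, on the bench; origin at the centre of its underside
- bottle_white: bystander: white plastic bottle with blue cap, 60 mm across, 120 mm tall, on the bench; origin at the centre of its underside
- tray_teal: bystander: open teal tray, 120 x 160 mm, 60 mm tall, on the bench; origin at the centre of its underside
- beaker: bystander: clear beaker, 70 mm across, 90 mm tall, on the bench; origin at the centre of its underside
There are look-alikes about, which are no part of the job. There is more than one size of the locking_bar; the job needs the largest.

How it is judged:
At the end, for the whole second after the job is handed in: The bar lies flat in its guide, at rest, through the slot of the disc (slot within 0.14 rad of the bar) and under the keeper, with the tab within 8 mm of the strap (y of locking_bar in the frame of case between 0.035 and 0.052 m and x of locking_bar in the frame of case between -0.006 and 0.006 m and z of locking_bar in the frame of case between 0.114 and 0.126 m and angle between the y axis of locking_bar and the y axis of disc_center, either way round below 0.14 rad and angle between the y axis of locking_bar and the y axis of case, either way round below 0.06 rad and linear speed of locking_bar below 0.01 m/s); the robot touches nothing.
It fails at once if the locking bar is lifted out of its guide (more than 15 mm off the deck) or tipped (z of locking_bar in the frame of case above 0.135 m or angle between locking_bar's own z axis and vertical above 0.2 rad).
It fails at once if the bar is pinched or rammed: more than 36 N from the fingers (contact force between the fingers and locking_bar above 36 N).
It fails at once if the disc is pinched or rammed: more than 36 N from the fingers (contact force between the fingers and lock_disc above 36 N).
It fails at once if a bystander on the case or the bench is moved by more than 25 mm or tipped over (distance of any of jar_amber, jar_blue, marker, bottle_brown, bottle_white, tray_teal, beaker from where it was at the start of the episode above 0.025 m or angle between any of jar_amber, jar_blue, marker, bottle_brown, bottle_white, tray_teal, beaker's own z axis and vertical above 0.5 rad).
It also fails if it takes over 53 s, if anything falls off the work surface, if the arm or the gripper's body presses on something with over 40 N, if the wrist force passes 120 N, or if a joint passes its speed limit or range.

### The arm

A 6-joint arm with a two-finger parallel gripper is mounted at the origin on the work surface. World frame = base frame: x ahead of the robot, y to its left, z up, the work surface at z = 0. Lengths are in m, angles in rad, forces in N, time in s.
With the tool pointing down it reaches from about 0.25 to 0.775 m from the base axis. Payload 4 kg.
Tool frame: the origin (TCP) lies midway between the tips of the shut fingers; the grasp point (between the pads) lies 19 mm behind it; z points along the fingers, x is the direction in which the jaws open and shut, and the axes are right-handed (so a half turn about z gives the same grasp; the last joint's range is limited). The gripper opens to 94 mm and grips with 3 to 60 N. Pads are 16 mm wide; open, the fingers measure 119 mm over their backs; the gripper's body (75 mm by 177 mm) begins 78 mm behind the grasp point.
Start: joints at [-1.286, 0.087, 1.371, -0, 1.684, -0.103], TCP at [0.208, -0.509, 0.206] pointing down, gripper open.
Joint ranges: [-3.1, 3.1], [-0.76, 2.03], [0.27, 2.55], [-1.08, 4.22], [0.17, 2.65], [-2.57, 2.57]. Speed limits (rad/s): [2.79, 2.79, 3.14, 3.14, 3.14, 3.14].

### API

Orientations are given as [roll, pitch, yaw] about the fixed x, y, z axes, in that order (R = Rz(yaw) Ry(pitch) Rx(roll)).
In Python, from bench import * gives the robot as it stands.
- The arm moves only by the tool send_rows, never from a script. Its argument "rows" is one flat list of numbers, 7 for each row, row after row: the shift along the world's x, y, z in mm, then the turn, a rotation vector about the world's x, y, z in degrees, then the opening, from 0 (shut) to 1 (fully open). A call has exactly 8 rows; each row shifts and turns the commanded pose from where the row before left it; what a row does not reach is not made up. A row lasts 1/8 s, in which the tool goes at most 62.5 mm and 10.7 degrees, less where a joint would pass 70% of its speed; a pose out of reach is approached as far as the arm can. A call is refused whole if a number of a shift passes 62.5 or a number of a turn 10.7, either way. A call with a gripper value outside its range is refused whole. The fingers move at their own pace and stop on an object; the grip force is fixed at half the most. Time passes only in rows, so rows that do not move let the fingers close, or fill a call up. It gives the time, the measured TCP pose, the force and the opening at its end, in the units of the state.
- get_obs(): the state, without advancing time (a new reading comes with each control period).
- snapshot(name): name is "scene" or "top" or "wrist"; returns a dict with "color" (480x640x3 uint8, red, green, blue), "intrinsics" (3x3 intrinsics, pixels), "rvec" (rotation vector, rad) and "tvec" (3), from world to camera coordinates, as OpenCV has them; the wrist camera has in their place "T_tool_cam" (4x4, takes a point from camera to tool coordinates, whose origin is the TCP and whose axes are the tool frame's). Camera axes: x right, y down, z forward; pixel columns grow to the right and rows downward; lengths in m; the calibration is good to about 2 mm. A picture is of the moment at which its call begins: read the wrist's pose just before it. There is no depth.
- close_job(): hands the job in, once; it reports no verdict.
The state is a dict: "time": time; "joint_positions": joint angles; "qvel": joint speeds; "joint_torque": joint torques, N m; "tool_pos": TCP position; "ee_rot": TCP orientation; "wrist_force": force on the tool from outside, world axes, zero at the start; "wrist_torque": the same for the moment, N m; "width": finger opening in m.
Only numpy, scipy, OpenCV 4.12 (cv2) and the standard library are available. Lean on these libraries where they do the work, as an engineer would, in place of code of your own. Each camera call takes 0.05 s, during which the arm holds its last target.

## Working session

There is one attempt and no reset: what is moved stays moved. The work goes in short steps, Python scripts to look and compute and a tool call to move; the robot and the scene stay as the last step left them, time stands still between calls to the robot, and variables do not carry over. Pictures are saved under pics/ and viewed, and the job is handed in when it is done.

Besides the shell and the picture viewer there is one more tool, called after "Call:" as name(argument=value, ...), one argument or row to a line, values as JSON. send_rows: Moves the arm, as the interface text tells. Its arguments: {"type":"object","properties":{"rows":{"type":"array","items":{"type":"number"}}},"required":["rows"]}

```bash
mkdir -p pics
python3 - <<'E'
from bench import *
import cv2
o=get_obs(); print(o['time'],o['tool_pos'],o['ee_rot'],o['width'])
for n in ['scene','top','wrist']:
    s=snapshot(n); cv2.imwrite(f'pics/{n}0.png',s['color'][:,:,::-1]); print(n,s['intrinsics'].tolist(),{k:np.array(v).tolist() for k,v in s.items() if k not in('color','intrinsics')} if 'np' in globals() else [ (k,v) for k,v in s.items() if k not in('color','intrinsics')])
E
```

```text
0.0 [ 0.20783549 -0.50865427  0.20433625] [-3.14135888e+00  2.11447118e-03 -1.18299114e+00] 0.09436935346104854
scene [[567.3670057917552, 0.0, 315.65668346700926], [0.0, 567.3670057917552, 249.96042580869855], [0.0, 0.0, 1.0]] [('rvec', array([ 2.40734881,  0.54612808, -0.2175392 ])), ('tvec', array([-0.45207803, -0.08076257,  1.52835298]))]
top [[522.4615614847061, 0.0, 322.5798847938847], [0.0, 522.4615614847061, 242.68783334609196], [0.0, 0.0, 1.0]] [('rvec', array([ 2.2101332 , -2.15513174,  0.09226734])), ('tvec', array([-2.83501453e-04,  5.07235728e-01,  1.59025934e+00]))]
wrist [[376.0227260161119, 0.0, 315.15551131593503], [0.0, 376.0227260161119, 231.88799116240344], [0.0, 0.0, 1.0]] [('T_tool_cam', array([[ 9.99999612e-01, -3.49029986e-04,  8.08219728e-04,
         8.79025081e-04],
       [ 1.49925668e-04,  9.72158116e-01,  2.34325787e-01,
        -6.70212216e-02],
       [-8.67504094e-04, -2.34325575e-01,  9.72157792e-01,
        -1.78670613e-01],
       [ 0.00000000e+00,  0.00000000e+00,  0.00000000e+00,
         1.00000000e+00]]))]
```

View pics/scene0.png

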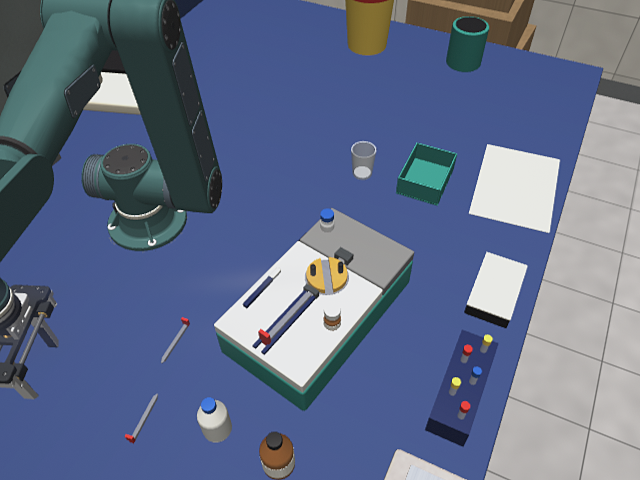

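View pics/top0.png

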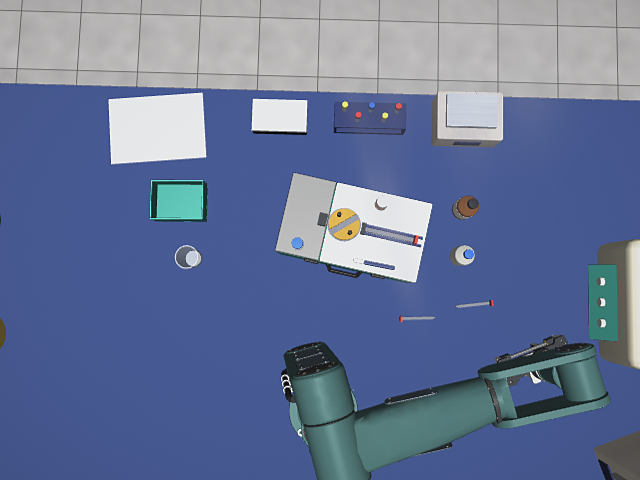

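View pics/wrist0.png

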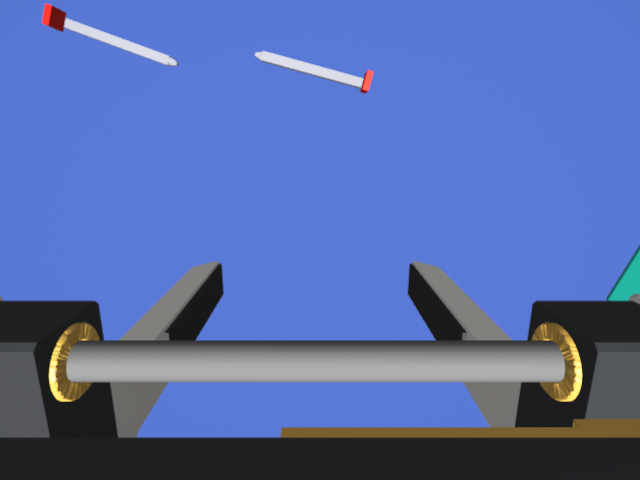

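```bash
cat > h.py <<'E'
from bench import *
import cv2, numpy as np
def cam(s,obs=None):
    K=np.array(s['intrinsics'])
    if 'rvec' in s:
        R=cv2.Rodrigues(np.array(s['rvec']))[0]; t=np.array(s['tvec']); return K,R.T,-R.T@t
    r,p,y=obs['ee_rot']
    from scipy.spatial.transform import Rotation as Ro
    T=np.eye(4);T[:3,:3]=Ro.from_euler('xyz',[r,p,y]).as_matrix();T[:3,3]=obs['tool_pos']
    T=T@np.array(s['T_tool_cam']); return K,T[:3,:3],T[:3,3]
def ray(c,uv,z):
    K,R,o=c; d=R@np.linalg.inv(K)@np.array([uv[0],uv[1],1.]); return o+d*(z-o[2])/d[2]
def proj(c,P):
    K,R,o=c; q=K@(R.T@(np.array(P)-o)); return q[:2]/q[2]
E
python3 - <<'E'
from h import *
for n,(x0,y0,x1,y1) in dict(top=(265,165,445,295),scene=(200,190,430,415)).items():
    im=cv2.imread(f'pics/{n}0.png')[y0:y1,x0:x1]
    f=min(800/im.shape[1],600/im.shape[0]); cv2.imwrite(f'pics/{n}0z.png',cv2.resize(im,None,fx=f,fy=f,interpolation=2)); print(n,f)
E
```

```text
top 4.444444444444445
scene 2.6666666666666665
```

View pics/top0z.png

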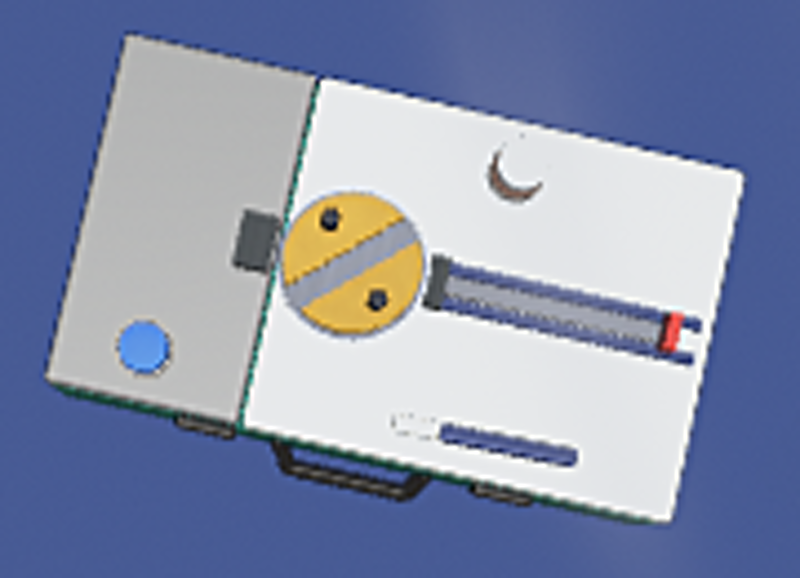

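View pics/scene0z.png

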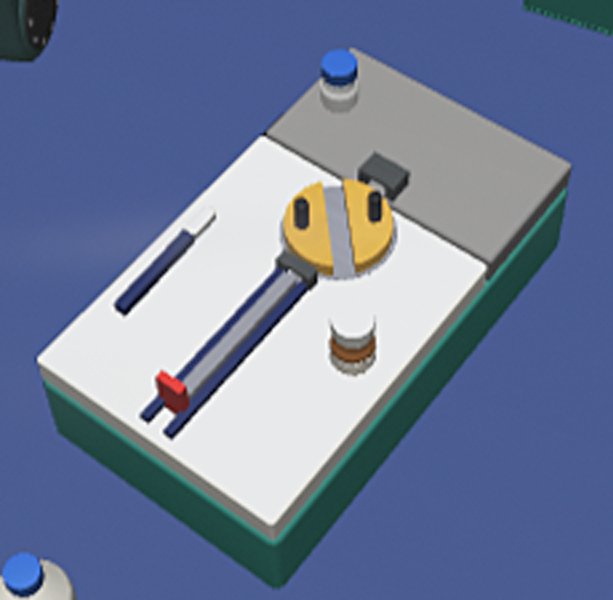

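Run:
```python
from h import *
s=snapshot('top'); c=cam(s)
f=lambda u,v:((u+.5)/4.4444+265-.5,(v+.5)/4.4444+165-.5)
co=[ray(c,f(*p),.12) for p in [(128,36),(743,173),(671,522),(46,380)]]
for p in co: print('corner',p.round(4))
print('centre',np.mean(co,0).round(4))
dy=(co[0]-co[1]+co[3]-co[2])/2; print('len',np.linalg.norm(dy),'yaw of case y',np.degrees(np.arctan2(dy[1],dy[0])))
dx=(co[0]-co[3]+co[1]-co[2])/2; print('wid',np.linalg.norm(dx),np.degrees(np.arctan2(dx[1],dx[0])))
for n,p,z in [('strapL',(438,283),.138),('keeper',(257,241),.138),('disc',(353,263),.135),('pinfar',(329,218),.165),('pinnear',(377,297),.165),('tabtop',(673,331),.16),('slot1',(300,293),.12),('slot2',(405,233),.12),('jarA',(515,165),.175),('jarB',(145,347),.17),('mk1',(400,425),.132),('mk2',(570,457),.132),('chend',(692,341),.128)]:
    print(n,ray(c,f(*p),z).round(4))
im=s['color'].astype(int); r,g,b=im[...,0],im[...,1],im[...,2]
m=((r>180)&(g>120)&(b<110)).astype(np.uint8); m[:165]=0;m[295:]=0;m[:,:265]=0;m[:,445:]=0
pts=cv2.findNonZero(m); (cx,cy),rad=cv2.minEnclosingCircle(pts); print(cx,cy,rad,ray(c,(cx,cy),.135))
m=((r>150)&(g<90)&(b<90)).astype(np.uint8); m[:165]=0;m[295:]=0;m[:,:265]=0;m[:,445:]=0
pts=cv2.findNonZero(m); print('red',len(pts),pts.mean((0,1)),ray(c,pts.mean((0,1)),.16))
```

```text
corner [0.7019 0.1032 0.12  ]
corner [ 0.6215 -0.3022  0.12  ]
corner [ 0.3923 -0.2574  0.12  ]
corner [0.4741 0.1497 0.12  ]
centre [ 0.5475 -0.0767  0.12  ]
len 0.4142812533057066 yaw of case y 78.7077091745181
wid 0.2330393419948442 -11.297361160173443
strapL [ 0.542  -0.1022  0.138 ]
keeper [0.5662 0.015  0.138 ]
disc [ 0.5539 -0.0473  0.135 ]
pinfar [ 0.5787 -0.0302  0.165 ]
pinnear [ 0.5291 -0.0617  0.165 ]
tabtop [ 0.5128 -0.2501  0.16  ]
slot1 [ 0.5351 -0.0139  0.12  ]
slot2 [ 0.5762 -0.0815  0.12  ]
jarA [ 0.614  -0.1464  0.175 ]
jarB [0.4933 0.0838 0.17  ]
mk1 [ 0.4501 -0.08    0.132 ]
mk2 [ 0.4323 -0.1898  0.132 ]
chend [ 0.5095 -0.2683  0.128 ]
343.8894348144531 223.71917724609375 15.561639785766602 [ 0.55406331 -0.04689416  0.135     ]
red 13 [416.07692308 239.07692308] [ 0.51278989 -0.25020053  0.16      ]
```

Call:
send_rows(
  rows=[30, 40, 3, 0, 0, 7, 0, 30, 40, 3, 0, 0, 7, 0, 30, 40, 3, 0, 0, 7, 0, 30, 40, 2, 0, 0, 7, 0, 30, 40, 2, 0, 0, 7, 0, 30, 40, 2, 0, 0, 7, 0, 30, 40, 2, 0, 0, 7, 0, 30, 40, 2, 0, 0, 7.5, 0],
)

```text
time: 1.2
tool_pos: [0.4487, -0.1877, 0.2245]
ee_rot: [3.141, -0.0, -0.193]
wrist_force: [0.2, -1.2, 0.6]
width: 0.0174
```

```bash
cat >> h.py <<'E'
O=np.array([.5475,-.0767]);a=np.radians(-11.3);Ex=np.array([np.cos(a),np.sin(a)]);Ey=np.array([-np.sin(a),np.cos(a)])
def c2w(x,y): return O+x/1000*Ex+y/1000*Ey
def w2c(p): d=np.array(p[:2])-O; return np.array([d@Ex,d@Ey])*1000
def st(goal=None):
    o=get_obs(); print('t',round(o['time'],2),'tcp',np.round(o['tool_pos'],4),'case',w2c(o['tool_pos']).round(1),'rpy',np.degrees(o['ee_rot']).round(2),'F',np.round(o['wrist_force'],2),'w',round(o['width'],4))
    if goal: print('shift mm',((c2w(*goal)-o['tool_pos'][:2])*1000).round(1))
    return o
E
python3 -c "
from h import *
o=st((-26,-18)); s=snapshot('wrist'); cv2.imwrite('pics/w1.png',s['color'][:,:,::-1])
s=snapshot('top'); cv2.imwrite('pics/t1.png',cv2.resize(s['color'][130:330,240:480,::-1],None,fx=3,fy=3))"
```

```text
t 1.2 tcp [ 0.4487 -0.1877  0.2245] case [ -75.2 -128.2] rpy [ 1.7999e+02 -1.0000e-02 -1.1040e+01] F [ 0.25 -1.25  0.64] w 0.0174
shift mm [69.8 98.5]
```

View pics/w1.png

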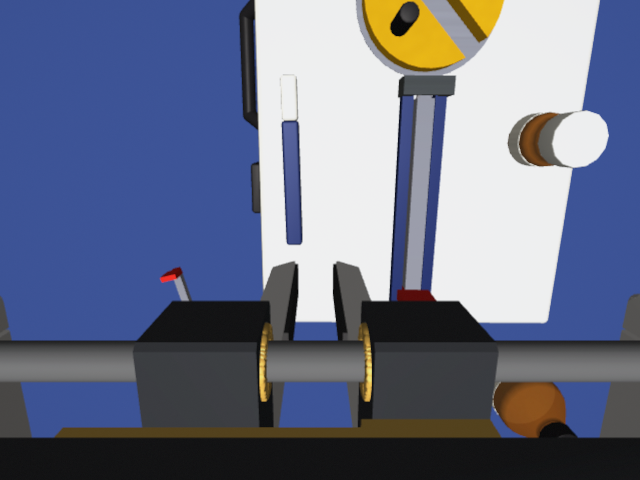

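View pics/t1.png

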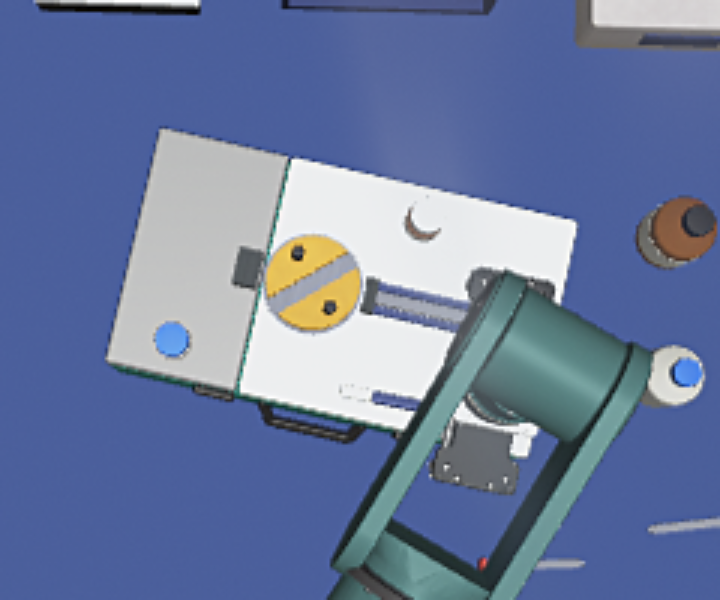

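Call:
send_rows(
  rows=[14, 20, 0, 0, 0, 0, 0, 14, 20, 0, 0, 0, 0, 0, 14, 20, 0, 0, 0, 0, 0, 14, 20, 0, 0, 0, 0, 0, 14, 18, 0, 0, 0, 0, 0, 0, 0, 0, 0, 0, 0, 0, 0, 0, -20, 0, 0, 0, 0, 0, 0, -15, 0, 0, 0, 0],
)

```text
time: 2.3
tool_pos: [0.5172, -0.0923, 0.1886]
ee_rot: [3.141, 0.001, -0.198]
wrist_force: [0.2, 0.5, 0.3]
width: 0.0003
```

```bash
python3 -c "
from h import *
o=st((-26,-18)); s=snapshot('wrist'); cv2.imwrite('pics/w2.png',s['color'][:,:,::-1])"
```

```text
t 2.3 tcp [ 0.5172 -0.0923  0.1886] case [-26.7 -21.2] rpy [ 1.7996e+02  5.0000e-02 -1.1370e+01] F [0.15 0.47 0.29] w 0.0003
shift mm [1.3 3. ]
```

View pics/w2.png

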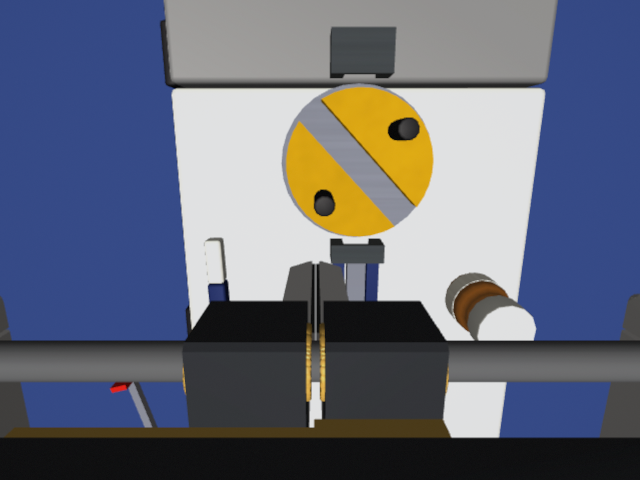

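```bash
python3 -c "
from h import *
o=st(); s=snapshot('wrist'); c=cam(s,o)
P=lambda u,v,z:(w2c(ray(c,(u,v),z)).round(1))
print(P(324,206,.165),P(409,127,.165),'strap',P(357,243,.138),'keeper',P(363,39,.138),'disc',P(358,160,.135))
for y,z in [(0,.1886)]:
  print('tip',proj(c,o['tool_pos']))
"
```

```text
t 2.35 tcp [ 0.5161 -0.0918  0.1861] case [-27.8 -21. ] rpy [179.99   0.28 -11.37] F [-0.38 -0.57 -1.49] w 0.0006
[-23.   11.5] [20.3 52.4] strap [ -1.8 -16.5] keeper [ -1.3 100.2] disc [-2.1 34.4]
tip [314.83628902 276.89857679]
```

Call:
send_rows(
  rows=[0, 0, -15, 0, 0, 0, 0, 0, 0, -15, 0, 0, 0, 0, 0, 0, -9, 0, 0, 0, 0, 1.5, 7, 0, 0, 0, 0, 0, 1.5, 7, 0, 0, 0, 0, 0, 1, 6, 0, 0, 0, 0, 0, 1, 5, 0, 0, 0, 0, 0, 0, 0, 0, 0, 0, 0, 0],
)

```text
time: 3.4
tool_pos: [0.519, -0.0695, 0.1511]
ee_rot: [3.132, 0.007, -0.199]
wrist_force: [-10.7, -9.2, 4.0]
width: 0.0003
```

```bash
cat >> h.py <<'E'
def look(name):
    o=st(); s=snapshot('wrist'); cv2.imwrite('pics/'+name,s['color'][:,:,::-1]); return o,s,cam(s,o)
E
python3 -c "
from h import *
look('w3.png')"
```

```text
t 3.4 tcp [ 0.519  -0.0695  0.1511] case [-29.3   1.5] rpy [179.44   0.43 -11.38] F [-10.68  -9.21   4.02] w 0.0003
```

View pics/w3.png

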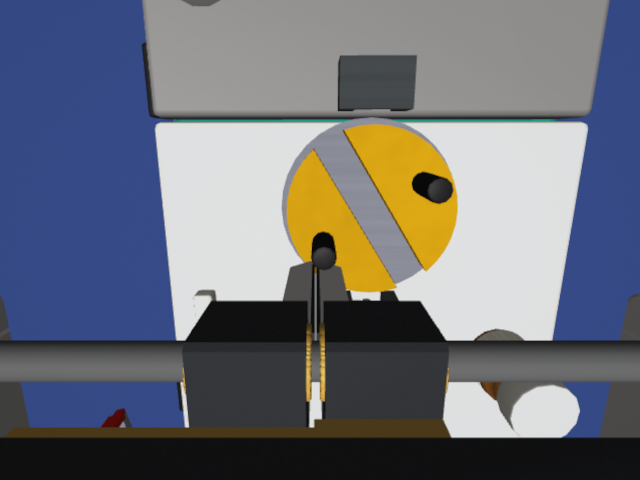

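Call:
send_rows(
  rows=[-1, 1, 0, 0, 0, 0, 0, -1, 1.5, 0, 0, 0, 0, 0, -0.5, 1.5, 0, 0, 0, 0, 0, 0, 1.5, 0, 0, 0, 0, 0, 0, 1.5, 0, 0, 0, 0, 0, 0, 1.5, 0, 0, 0, 0, 0, 0, 1.5, 0, 0, 0, 0, 0, 0, 0, 0, 0, 0, 0, 0],
)

```text
time: 4.45
tool_pos: [0.5197, -0.0566, 0.1507]
ee_rot: [3.14, 0.001, -0.197]
wrist_force: [-3.4, -2.3, 0.2]
width: 0.0005
```

```bash
python3 -c "
from h import *
look('w4.png')"
```

```text
t 4.45 tcp [ 0.5197 -0.0566  0.1507] case [-31.2  14.2] rpy [ 1.7989e+02  8.0000e-02 -1.1280e+01] F [-3.35 -2.34  0.18] w 0.0005
```

View pics/w4.png

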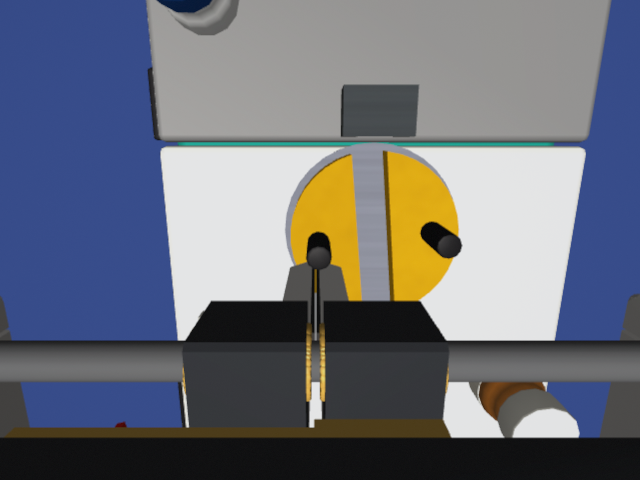

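```bash
python3 -c "
from h import *
o,s,c=look('w4b.png')
g=lambda u,v,z:w2c(ray(c,(u,v),z))
def ang(d): return np.degrees(np.arctan2(d[1],d[0])).round(2)
print('pins',ang(g(449,245,.165)-g(318,258,.165)))
# slot yellow edges, rows 165..290
im=s['color'].astype(int); y=(im[...,0]>170)&(im[...,1]>100)&(im[...,2]<90)
L=[];R=[]
for v in range(165,235,5):
    u=np.where(y[v])[0]; 
    l=u[u<372].max(); r=u[u>372].min(); L.append(g(l+.5,v,.135)); R.append(g(r-.5,v,.135))
for E in (L,R):
    E=np.array(E); p=np.polyfit(E[:,1],E[:,0],1); print('slot edge tilt',np.degrees(np.arctan(p[0])), E.mean(0))
e=[g(165,148,.12),g(585,148,.12)]; print('lid edge',ang(e[1]-e[0]))
"
```

```text
t 4.5 tcp [ 0.52   -0.0566  0.1507] case [-30.9  14.4] rpy [ 1.7991e+02  4.0000e-02 -1.1280e+01] F [-2.67 -2.04  0.48] w 0.0008
pins 5.96
slot edge tilt -5.128542046797933 [-10.7656732   52.14042646]
slot edge tilt -4.886709718208706 [ 7.35833896 52.145264  ]
lid edge 0.01
```

Call:
send_rows(
  rows=[0.2, 1, 0, 0, 0, 0, 0, 0.2, 1, 0, 0, 0, 0, 0, 0.1, 0.8, 0, 0, 0, 0, 0, 0, 0, 0, 0, 0, 0, 0, 0, 0, 0, 0, 0, 0, 0, 0, 0, 0, 0, 0, 0, 0, 0, 0, 0, 0, 0, 0, 0, 0, 0, 0, 0, 0, 0, 0],
)

```text
time: 5.55
tool_pos: [0.5212, -0.0533, 0.1506]
ee_rot: [-3.141, -0.001, -0.197]
wrist_force: [-0.8, -1.2, 1.7]
width: 0.0004
```

```bash
cat >> h.py <<'E'
def slot(name,v0=165,v1=235):
    o,s,c=look(name)
    g=lambda u,v,z:w2c(ray(c,(u,v),z))
    im=s['color'].astype(int); y=((im[...,0]>170)&(im[...,1]>100)&(im[...,2]<90))
    k=np.argwhere(y); print('yellow rows',k.min(0),k.max(0)); mid=int((k[:,1].min()+k[:,1].max())/2)
    L=[];R=[]
    for v in range(v0,v1,5):
        u=np.where(y[v])[0]
        if (u<mid).any() and (u>mid).any():
            L.append(g(u[u<mid].max()+.5,v,.135)); R.append(g(u[u>mid].min()-.5,v,.135))
    for E in (L,R):
        E=np.array(E); p=np.polyfit(E[:,1],E[:,0],1); print('slot edge tilt',np.degrees(np.arctan(p[0])), E.mean(0))
E
python3 -c "
from h import *
slot('w5.png')"
```

```text
t 5.55 tcp [ 0.5212 -0.0533  0.1506] case [-30.4  17.8] rpy [-1.7998e+02 -3.0000e-02 -1.1280e+01] F [-0.77 -1.23  1.66] w 0.0004
yellow rows [160 183] [400 455]
slot edge tilt -0.1333501268043217 [-28.49499558  51.73242701]
slot edge tilt -0.16906438682926658 [-27.97243731  51.73251691]
```

View pics/w5.png

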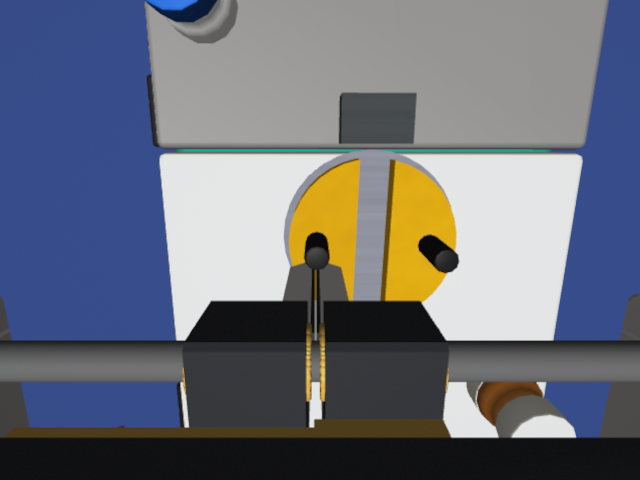

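```bash
sed -i 's/mid=int.*$/mid=373/' h.py; python3 -c "
from h import *
slot('w5b.png',180,290)"
```

```text
t 5.6 tcp [ 0.5212 -0.0532  0.1506] case [-30.4  17.9] rpy [-1.7998e+02 -3.0000e-02 -1.1270e+01] F [-0.88 -2.39  0.46] w 0.0006
yellow rows [160 183] [400 455]
slot edge tilt 1.460386727112336 [-8.80084563 36.72510372]
slot edge tilt 1.4235353159663924 [ 9.30255005 36.72889595]
```

Call:
send_rows(
  rows=[-2, -8, 0, 0, 0, 0, 0, -1, -7, 0, 0, 0, 0, 0, 0, 0, 20, 0, 0, 0, 0, 0, 0, 20, 0, 0, 0, 0, -3, -52, 5, 0, 0, 0, 0, -3, -53, 0, 0, 0, 0, 0, -3, -53, 0, 0, 0, 0, 0, -2, -53, 0, 0, 0, 0, 0],
)

```text
time: 6.65
tool_pos: [0.5068, -0.2813, 0.1956]
ee_rot: [-3.141, -0.001, -0.197]
wrist_force: [0.4, 0.4, -0.0]
width: 0.0004
```

Call:
send_rows(
  rows=[0, 0, 0, 0, 0, 0, 0, 0, 0, 0, 0, 0, 0, 0, 0, 0, 0, 0, 0, 0, 0, 0, 0, 0, 0, 0, 0, 0, 0, 0, 0, 0, 0, 0, 0, 0, 0, 0, 0, 0, 0, 0, 0, 0, 0, 0, 0, 0, 0, 0, 0, 0, 0, 0, 0, 0],
)

```text
time: 7.65
tool_pos: [0.507, -0.2794, 0.1955]
ee_rot: [-3.142, -0.0, -0.197]
wrist_force: [-0.3, 0.1, 0.5]
width: 0.0006
```

```bash
python3 -c "
from h import *
look('w6.png')"
```

```text
t 7.65 tcp [ 0.507  -0.2794  0.1955] case [  -0.  -206.7] rpy [-180.     -0.    -11.28] F [-0.28  0.08  0.47] w 0.0006
```

View pics/w6.png

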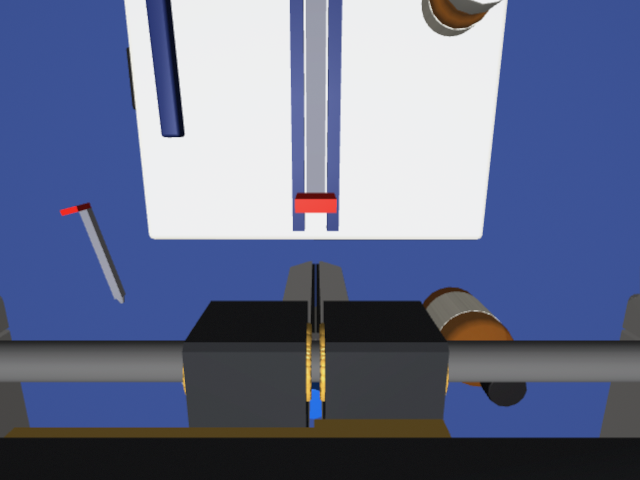

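Call:
send_rows(
  rows=[0, 0, -20, 0, 0, 0, 0, 0, 0, -20, 0, 0, 0, 0, 0, 0, -14, 0, 0, 0, 0, 1, 5, 0, 0, 0, 0, 0, 1, 5, 0, 0, 0, 0, 0, 1, 5, 0, 0, 0, 0, 0, 1, 5, 0, 0, 0, 0, 0, 1, 5, 0, 0, 0, 0, 0],
)

```text
time: 8.7
tool_pos: [0.5123, -0.2551, 0.1426]
ee_rot: [3.139, -0.002, -0.197]
wrist_force: [-0.7, -2.5, 3.1]
width: 0.0006
```

```bash
python3 -c "
from h import *
look('w7.png')"
```

```text
t 8.7 tcp [ 0.5123 -0.2551  0.1426] case [   0.5 -181.8] rpy [ 1.7986e+02 -1.1000e-01 -1.1300e+01] F [-0.7  -2.53  3.07] w 0.0006
```

View pics/w7.png

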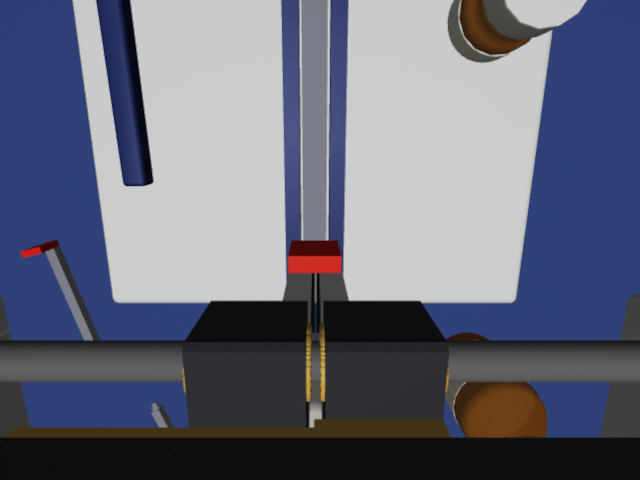

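Call:
send_rows(
  rows=[1, 5, 0, 0, 0, 0, 0, 1, 5, 0, 0, 0, 0, 0, 1, 5, 0, 0, 0, 0, 0, 1, 5, 0, 0, 0, 0, 0, 1, 5, 0, 0, 0, 0, 0, 1, 5, 0, 0, 0, 0, 0, 1, 5, 0, 0, 0, 0, 0, 1, 5, 0, 0, 0, 0, 0],
)

```text
time: 9.75
tool_pos: [0.52, -0.214, 0.1414]
ee_rot: [-3.141, 0.0, -0.197]
wrist_force: [-1.0, -2.5, 1.9]
width: 0.0004
```

```bash
python3 -c "
from h import *
look('w8.png')"
```

```text
t 9.75 tcp [ 0.52   -0.214   0.1414] case [-1.0e-01 -1.4e+02] rpy [-1.7999e+02  1.0000e-02 -1.1280e+01] F [-0.99 -2.53  1.94] w 0.0004
```

View pics/w8.png

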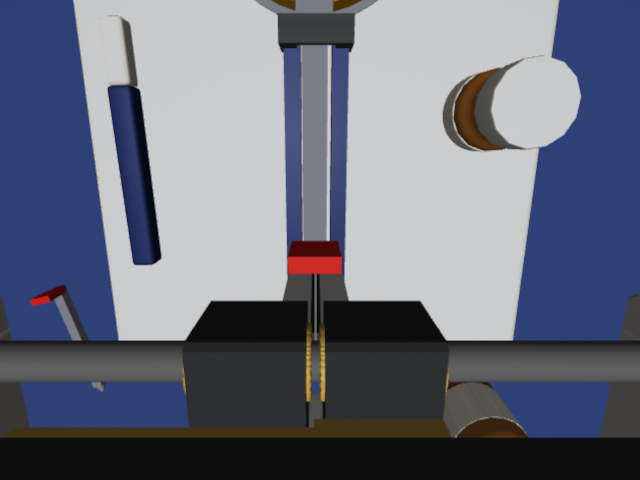

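Call:
send_rows(
  rows=[1, 5, 0, 0, 0, 0, 0, 1, 5, 0, 0, 0, 0, 0, 1, 5, 0, 0, 0, 0, 0, 1, 5, 0, 0, 0, 0, 0, 1, 5, 0, 0, 0, 0, 0, 1, 5, 0, 0, 0, 0, 0, 1, 5, 0, 0, 0, 0, 0, 1, 5, 0, 0, 0, 0, 0],
)

```text
time: 10.8
tool_pos: [0.528, -0.1739, 0.1413]
ee_rot: [-3.141, 0.0, -0.197]
wrist_force: [-0.2, -1.9, 1.7]
width: 0.0003
```

```bash
python3 -c "
from h import *
look('w9.png')"
```

```text
t 10.8 tcp [ 0.528  -0.1739  0.1413] case [ -0.1 -99.1] rpy [-1.7998e+02  2.0000e-02 -1.1280e+01] F [-0.16 -1.9   1.74] w 0.0003
```

View pics/w9.png

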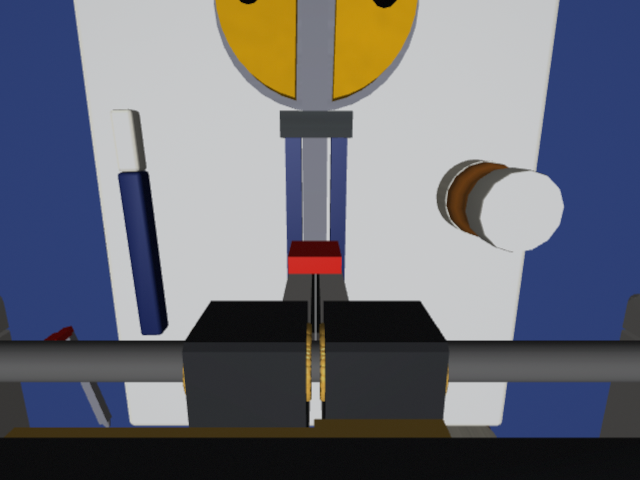

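Call:
send_rows(
  rows=[1, 5, 0, 0, 0, 0, 0, 1, 5, 0, 0, 0, 0, 0, 1, 5, 0, 0, 0, 0, 0, 1, 5, 0, 0, 0, 0, 0, 1, 5, 0, 0, 0, 0, 0, 1, 5, 0, 0, 0, 0, 0, 1, 5, 0, 0, 0, 0, 0, 1, 5, 0, 0, 0, 0, 0],
)

```text
time: 11.85
tool_pos: [0.536, -0.1339, 0.1413]
ee_rot: [-3.141, 0.0, -0.197]
wrist_force: [-0.1, -1.2, -0.5]
width: 0.0004
```

```bash
python3 -c "
from h import *
look('w10.png')"
```

```text
t 11.85 tcp [ 0.536  -0.1339  0.1413] case [ -0.1 -58.3] rpy [-1.7998e+02  2.0000e-02 -1.1270e+01] F [-0.13 -1.15 -0.5 ] w 0.0004
```

View pics/w10.png

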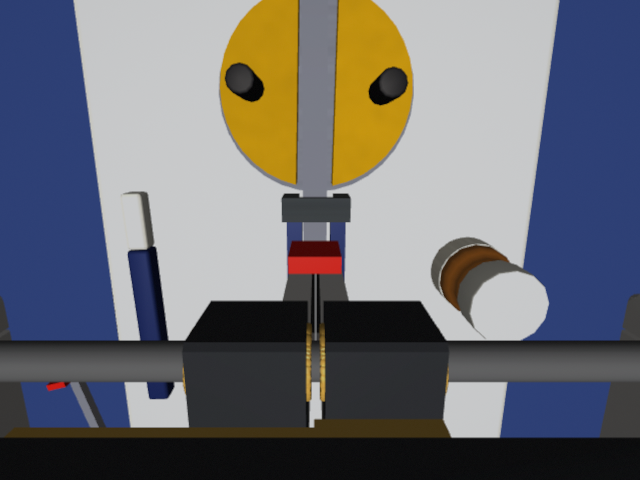

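Nearly there, about 10 mm gap between the tab (row ~240 front) and strap (row 222). Creep in until the force rises.

Call:
send_rows(
  rows=[0.3, 1.5, 0, 0, 0, 0, 0, 0.3, 1.5, 0, 0, 0, 0, 0, 0.3, 1.5, 0, 0, 0, 0, 0, 0.3, 1.5, 0, 0, 0, 0, 0, 0.2, 1, 0, 0, 0, 0, 0, 0.2, 1, 0, 0, 0, 0, 0, 0, 0, 0, 0, 0, 0, 0, 0, 0, 0, 0, 0, 0, 0],
)

```text
time: 12.9
tool_pos: [0.5377, -0.1262, 0.1416]
ee_rot: [-3.141, -0.0, -0.197]
wrist_force: [-0.5, -0.2, -0.0]
width: 0.0005
```

```bash
python3 -c "
from h import *
look('w11.png')"
```

```text
t 12.9 tcp [ 0.5377 -0.1262  0.1416] case [  0.1 -50.5] rpy [-1.7998e+02 -2.0000e-02 -1.1280e+01] F [-0.51 -0.21 -0.05] w 0.0005
```

View pics/w11.png

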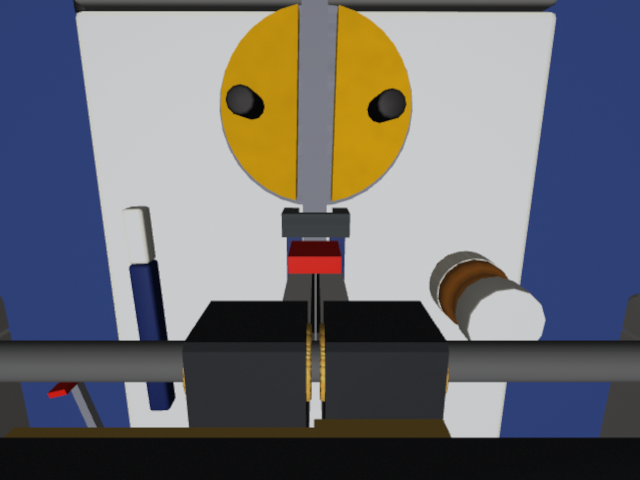

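Call:
send_rows(
  rows=[0.1, 0.6, 0, 0, 0, 0, 0, 0.1, 0.6, 0, 0, 0, 0, 0, 0.1, 0.6, 0, 0, 0, 0, 0, 0.1, 0.6, 0, 0, 0, 0, 0, 0.1, 0.6, 0, 0, 0, 0, 0, 0, 0, 0, 0, 0, 0, 0, 0, 0, 0, 0, 0, 0, 0, 0, 0, 0, 0, 0, 0, 0],
)

```text
time: 13.95
tool_pos: [0.5382, -0.1234, 0.1416]
ee_rot: [3.142, -0.0, -0.197]
wrist_force: [0.3, -0.5, 1.4]
width: 0.0004
```

Call:
send_rows(
  rows=[0.1, 0.6, 0, 0, 0, 0, 0, 0.1, 0.6, 0, 0, 0, 0, 0, 0.1, 0.6, 0, 0, 0, 0, 0, 0, 0, 0, 0, 0, 0, 0, 0, 0, 0, 0, 0, 0, 0, 0, 0, 0, 0, 0, 0, 0, 0, 0, 0, 0, 0, 0, 0, 0, 0, 0, 0, 0, 0, 0],
)

```text
time: 14.95
tool_pos: [0.5382, -0.1229, 0.1417]
ee_rot: [3.139, -0.0, -0.198]
wrist_force: [-0.2, -5.7, 1.4]
width: 0.0003
```

```bash
python3 -c "
from h import *
look('w12.png')"
```

```text
t 14.95 tcp [ 0.5382 -0.1229  0.1417] case [ -0.  -47.2] rpy [ 1.7985e+02 -2.0000e-02 -1.1320e+01] F [-0.19 -5.72  1.4 ] w 0.0003
```

View pics/w12.png

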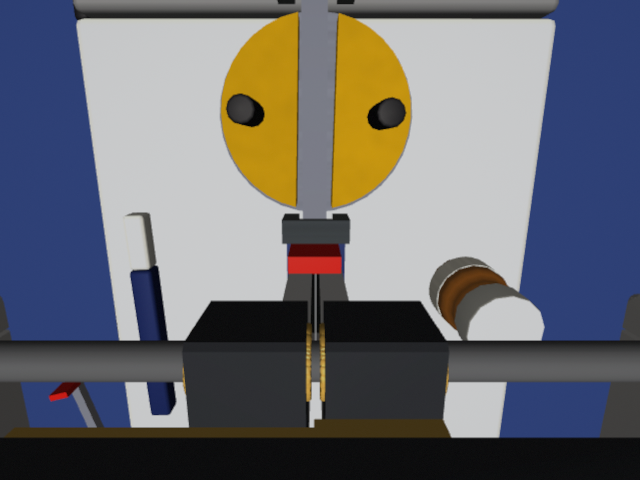

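Call:
send_rows(
  rows=[-1, -5, 0, 0, 0, 0, 0, -2, -10, 0, 0, 0, 0, 0, -2, -10, 0, 0, 0, 0, 0, 0, 0, 25, 0, 0, 0, 0, 0, 0, 30, 0, 0, 0, 0, -15, -35, 15, 0, 0, 0, 0, -25, -50, 0, 0, 0, 0, 0, -25, -50, 0, 0, 0, 0, 0],
)

```text
time: 16.0
tool_pos: [0.4677, -0.283, 0.2118]
ee_rot: [-3.142, -0.001, -0.196]
wrist_force: [1.3, -0.7, -0.8]
width: 0.0002
```

Call:
send_rows(
  rows=[-30, -45, 0, 0, 0, 0, 0, -30, -45, 0, 0, 0, 0, 0, -30, -45, 0, 0, 0, 0, 0, -20, -30, 0, 0, 0, 0, 0, 0, 0, 0, 0, 0, 0, 0, 0, 0, 0, 0, 0, 0, 0, 0, 0, 0, 0, 0, 0, 0, 0, 0, 0, 0, 0, 0, 0],
)

```text
time: 17.0
tool_pos: [0.3592, -0.4457, 0.2117]
ee_rot: [-3.142, -0.0, -0.195]
wrist_force: [0.6, -0.4, 0.6]
width: 0.0001
```

```bash
python3 -c "
from h import *
st(); s=snapshot('top'); cv2.imwrite('pics/t2.png',cv2.resize(s['color'][165:295,265:445,::-1],None,fx=4.4444,fy=4.4444,interpolation=2)); c=cam(s)
im=s['color'].astype(int); r,g,b=im[...,0],im[...,1],im[...,2]
m=((r>150)&(g<90)&(b<90)).astype(np.uint8); m[:165]=0;m[295:]=0;m[:,:265]=0;m[:,445:]=0
p=cv2.findNonZero(m).mean((0,1)); print('tab top case',w2c(ray(c,p,.16)),'expect y -36')
s=snapshot('scene'); cv2.imwrite('pics/s2.png',s['color'][:,:,::-1])"
```

```text
t 17.0 tcp [ 0.3592 -0.4457  0.2117] case [-112.4 -398.7] rpy [-1.800e+02 -2.000e-02 -1.117e+01] F [ 0.57 -0.36  0.61] w 0.0001
tab top case [ -2.64353007 -35.05156873] expect y -36
```

View pics/t2.png

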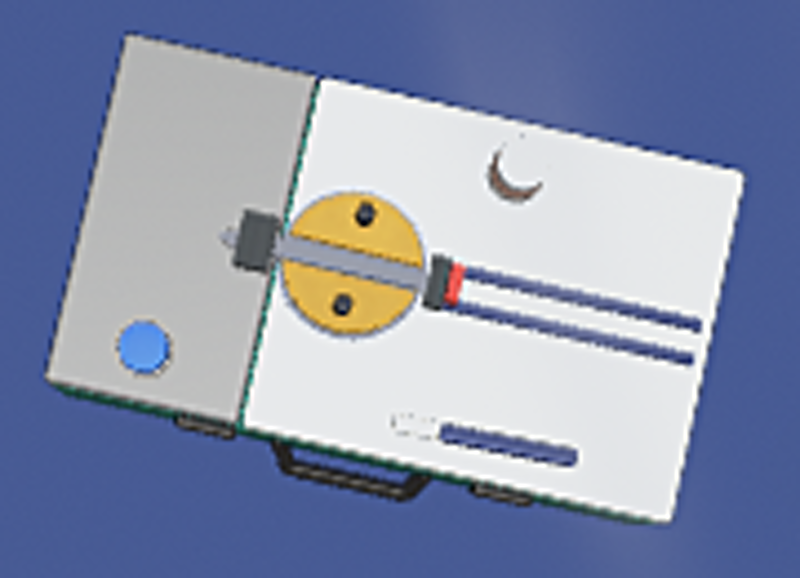

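View pics/s2.png

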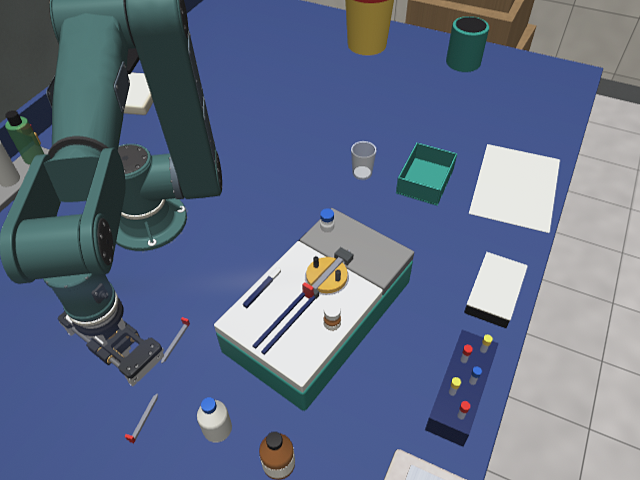

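The bar runs through the disc, its nose shows beyond the keeper, and the tab meets the strap. The other objects are where they were and the arm is clear.

```bash
python3 -c "
from bench import *
print(close_job())"
```

```text
the job is handed in; nothing more can be done
None
```

The case is locked and the job is handed in at about 17 s of the 53 s allowed. I pushed the near pin with the shut fingertips to turn the disc about 43°. I then pushed the bar about 141 mm from behind its red tab until it stopped against the strap.

- **Bar:** it stopped with the push force rising from about 2 N to 5.7 N. The tab top is at case y = -35 mm, where about -36 mm was expected. The last pictures show the bar through the slot, its nose beyond the keeper, and the tab against the strap.
- **Disc:** the last angle I measured, before the bar went in, was about 1.4° past line. I did not measure it again afterwards, but the pictures show the slot in line with the bar.
- **Forces:** the highest wrist force I read was about 14 N, while turning the disc. The readings come only at the end of each move, so a brief higher peak could have gone unseen.
- **Bystanders:** the jars, marker, bottles, tray and beaker look unmoved in the last pictures, and the arm is clear of everything.
- **Disagreements:** early on, the wrist camera and the top view differed by about 4 mm along the bar. I worked around this using contact and small steps. The last top view also puts the tab at x = -2.6 mm, while the wrist camera showed it in line with the fingertips at x ≈ 0. Both are within the 6 mm allowed.

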